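# Raise a logger in the dry-block calibrator for the axial check

### The job

Lever up the calibrator's clear lid with the blade of the green-handled spatula in the notch under its front edge, swing the lid right back and lay the spatula flat on the table again. Then, for the axial check, draw the yellow-banded logger straight up out of its well by 40 mm, gently and without letting the stem bind or come out, until the black ring on the stem is level with the top of the metal block, and finish while holding it there. Leave the other two loggers seated and everything else where it is.

Things in the scene. Friction and masses are not known exactly. Their poses are not given: they have to be found in the camera images.
- calibrator: white dry-block calibrator, fixed, 263 (x) x 180 (y) mm, deck and block top 110 mm high. Origin under its centre on the table; x level from the front key panel to the hinge at the back, z up. Sloped panel from x = -132 (50 mm high) to -55 mm (82 mm high). Aluminium block with three upright wells at x = 0, y = -52, 0, 52 mm, bore 12.3 mm, 75 mm deep, a logger in each
- block_face (a point): centre of the top of the metal block (mouth of the middle well), 110 mm above the table; axes as the calibrator
- pry_notch (a point): middle of the mouth of the pry notch in the front rim, just under the lid's front edge, at calibrator x = -55 mm, 104 mm above the table. Notch 44 mm wide (y), 12 mm high (98 to 110 mm above the table), 20 mm deep along +x, open above into the lid; axes as the calibrator
- hinge_line (a point): middle of the lid's hinge line, which runs along the calibrator's y at x = 95 mm, 110 mm above the table; axes as the calibrator
- lid (a joint): angle of the smoke-clear lid: 0 shut, grows as its front edge rises, 1.92 at its stop, leaning back. Stiff hinge: it stays where it is left; 2 to 3 N at the front edge moves it. An upturned tray 150 (x) x 172 (y) x 52 mm high, walls 4 mm, top 5 mm, no handle; shut, it covers the loggers
- lid_edge (a point): middle of the lower front edge of the lid's front wall (150 mm from the hinge line); moves with the lid; axes as the calibrator when shut
- spatula_grip (a point): flat-bladed spatula with green handle lying on the table: point on its long axis in the handle, 30 mm behind the handle's front end, 10 mm above the table. x runs along the tool to the tip, z up. Handle 95 x 20 x 20 mm (65 mm behind to 30 mm ahead of this point); blade 90 long, 16 wide, 3 mm thick on the same axis, tip 120 mm ahead; 85 g
- spatula_tip (a point): tip of the spatula's blade, on its axis; axes as spatula_grip
- logger_yellow_head (a point): logger with yellow band and cap, the one to draw up: centre of its round steel head, 26 mm across, 38 mm tall, standing on the block (centre 19 mm above its top). Below it a steel stem 11 mm across, 70 mm long, in the well. 84 to 168 g; slides freely, falls back if let go. z up along the stem
- yellow_ring (a point): centre of the black ring marked on the yellow logger's stem, 40 mm below the underside of its head (59 mm below the head's centre); inside the well until drawn up; z axis along the stem
- logger_blue_head (a point): logger with the blue band, same form; centre of its head; stays seated
- logger_white_head (a point): logger with the white band, same form; centre of its head; stays seated
- logger_yellow: the yellow-banded logger; origin at the lower end of its stem, 89 mm below the head's centre, z up along the stem
- spatula: the spatula; origin under its axis at the handle's front end (30 mm ahead of and 10 mm below spatula_grip), x to the tip
- wash_bottle: bystander: white wash bottle, yellow cap and spout, 72 mm wide, 210 mm tall; origin under its centre
- wipes_carton: bystander: white and green carton of wipes, 120 x 220 x 85 mm; origin under its centre
- pen_beaker: bystander: clear beaker full of pens, 100 mm wide, 175 mm tall with the pens; origin under its centre
- black_case: bystander: closed black plastic case, 120 x 170 x 45 mm; origin under its centre
- parts_tray: bystander: cream carton tray of small brass and copper mounts, 120 x 170 x 35 mm; origin under its centre
- pen: bystander: black pen lying flat, 130 mm long, 8 mm thick; origin under its centre
Not all that is in view belongs to the job. Of the things shaped like the spatula, the green one is meant.

How it is judged (in metres and radians):
On the way, in this order (a step that is already met when the one before it is completed fails the run):
1. the lid is raised off its seat by the spatula's blade, not by the fingers (value of joint lid above 0.1 rad and contact force between spatula and lid above 0.3 N and contact force between the fingers and lid below 0.2 N), for 0.1 s.
2. the lid is swung right back (past 1.5 rad) and the spatula lies flat on the table, let go (value of joint lid above 1.5 rad and height (world z) of spatula_grip below 0.016 m and contact force between the fingers and spatula below 0.2 N and linear speed of spatula below 0.03 m/s), for 0.2 s.
3. the yellow logger is drawn up until its ring is level with the block's top, held in the fingers (z of yellow_ring in the frame of calibrator between 0.104 and 0.116 m and angle between the z axis of yellow_ring and the z axis of calibrator, either way round below 0.06 rad and x of yellow_ring in the frame of calibrator between -0.004 and 0.004 m and contact force between the fingers and logger_yellow above 1 N), for 0.5 s.
At the end, for the whole second after the job is handed in: Yellow logger held in the fingers, still, its ring within 6 mm of the block top, stem within 0.06 rad of the well axis and bearing on the bore under 12 N; lid open past 1.5 rad; spatula flat on the table, let go; blue and white loggers seated within 4 mm (all of step 2 and all of step 3 and linear speed of logger_yellow below 0.02 m/s and contact force between logger_yellow and calibrator below 12 N and z of logger_blue_head in the frame of calibrator between 0.125 and 0.133 m and z of logger_white_head in the frame of calibrator between 0.125 and 0.133 m); the arm keeps its last pose, push and grip.
It fails at once if the yellow logger binds: while drawn up, it and the calibrator press on each other with more than 25 N (z of yellow_ring in the frame of calibrator above 0.074 m and contact force between logger_yellow and calibrator above 25 N).
It fails at once if the yellow logger is drawn 60 mm or more, nearly out of its well (z of yellow_ring in the frame of calibrator above 0.13 m).
It fails at once if the blue or white logger is lifted from its seat by more than 10 mm (z of any of logger_blue_head, logger_white_head in the frame of calibrator above 0.139 m).
It fails at once if a bystander on the table is moved by more than 20 mm (distance of any of wash_bottle, wipes_carton, pen_beaker, black_case, parts_tray, pen from where it was at the start of the episode above 0.02 m).
It also fails if it takes over 70 s, if anything falls off the work surface, if the arm or the gripper's body presses on something with over 40 N, if the wrist force passes 120 N, or if a joint passes its speed limit or range.

### The arm

A 7-joint arm with a two-finger parallel gripper is mounted at the origin on the work surface. World frame = base frame: x ahead of the robot, y to its left, z up, the work surface at z = 0. Lengths are in mm, angles in rad, forces in N, time in s.
With the tool pointing down it reaches from about 400 to 875 mm from the base axis. Payload 4.4 kg.
Tool frame: the origin (TCP) lies at the very end of the fingers, on their centre line; the grasp point (between the pads) lies 19 mm behind it; z points along the fingers, y is the line along which they close (so a half turn about z gives the same grasp; the last joint's range is limited). The gripper opens to 85 mm and grips with 20 to 120 N. Pads are 22 mm wide; open, the fingers measure 114 mm over their backs; the gripper's body (76 mm by 85 mm) begins 54 mm behind the grasp point. The pads swing forward as they close: fully open they stand 13 mm farther back than shut.
Start: joints at [-1.213, 0.628, 0.038, 1.517, -0.027, 0.996, -0.02], TCP at [267.276, 592.521, 231.313] pointing down, gripper open.
Joint ranges: [-3.06, 3.06], [-0.37, 2.12], [-1.25, 1.32], [0.18, 2.47], [-1.1, 4.24], [0.23, 1.98], [-2.94, 2.94]. Speed limits (rad/s): [2.57, 2.57, 3.14, 3.14, 3.14, 3.14, 3.14].

### API

Orientations are given as [roll, pitch, yaw] about the fixed x, y, z axes, in that order (R = Rz(yaw) Ry(pitch) Rx(roll)).
In Python, from cell import read_state, get_image, camera_info, finish_job gives the robot as it stands.
- The arm moves only by the tool play_rows, never from a script. Its argument "deltas" is one flat list of numbers, 7 for each row, row after row: the shift along the tool's x, y, z in mm, then the turn, a rotation vector about the tool's x, y, z in rad, then the opening, from 0 (shut) to 1 (fully open). In form: [dx, dy, dz, ax, ay, az, grip, dx, dy, dz, ax, ay, az, grip, ...]. A call has 1 to 10 rows; each row is the pose to reach, as a shift and turn from the pose commanded when the call began, along the tool's axes at that moment; what a row does not reach only later rows make up. A row lasts 1/8 s, in which the tool goes at most 62.5 mm and 10.7 degrees, less where a joint would pass 70% of its speed; a pose out of reach is approached as far as the arm can. A call with a gripper value outside its range is refused whole. The fingers move at their own pace and stop on an object; the grip force is fixed at half the most. Time passes only in rows, so rows that repeat a pose let the fingers close. It gives the time, the measured TCP pose, the force, the opening and the grip force at its end, in the units of the state.
- read_state(): the state, without advancing time (a new reading comes with each control period).
- get_image(name): name is "side" or "top"; returns the picture (384x512x3 uint8, red, green, blue); there is no depth.
- camera_info(name): a dict with "fx", "fy", "cx", "cy" (pixels), "T" (4x4, takes a point from camera to world coordinates). Camera axes: x right, y down, z forward; pixel columns grow to the right and rows downward; lengths in mm; the calibration is good to about 2 mm. A picture is of the moment at which its call begins. camera_info takes no time and is no camera call.
- finish_job(): hands the job in; it is judged then, once.
The state is a dict: "clock": time; "qpos": joint angles; "qd": joint speeds; "tau": joint torques, N m; "eef_pos": TCP position; "tool_rot": TCP orientation; "force": force on the tool from outside, world axes, zero at the start; "torque": the same for the moment, N m; "width": finger opening in mm; "gripper_force": force on a finger pad.
Only numpy, scipy, OpenCV 4.12 (cv2) and the standard library are available. Lean on these libraries where they do the work, as an engineer would, in place of code of your own. Each camera call takes 0.05 s, during which the arm holds its last target. There are 200 camera calls.

## Working session

There is one attempt and no reset: what is moved stays moved. The work goes in short steps, Python scripts to look and compute and a tool call to move; the robot and the scene stay as the last step left them, time stands still between calls to the robot, and variables do not carry over. Pictures are saved under pics/ and viewed, at most 10 in all, crops included, and the job is handed in when it is done.

Besides the shell and the picture viewer there is one more tool, called after "Call:" as a command line: name --argument value ..., lists and objects as JSON in quotes. play_rows: Moves the arm, as the interface text tells. Its arguments: {"type":"object","properties":{"deltas":{"type":"array"}},"required":["deltas"]}

```bash
mkdir -p pics; ls
python3 - <<'E'
from cell import *
import cv2,numpy as np
s=read_state();print(s)
for n in("side","top"):
    im=get_image(n);cv2.imwrite(f"pics/{n}0.png",im[:,:,::-1]);c=camera_info(n);print(n,{k:np.round(v,3).tolist() for k,v in c.items()})
E
```

```text
pics
{'clock': 0.0, 'qpos': array([-1.21280442,  0.62937522,  0.03844258,  1.51836783, -0.02702561,
        0.99625861, -0.01996683]), 'qd': array([-9.47529490e-04, -1.43916168e-04, -9.37781520e-05, -1.86553354e-03,
        4.32879447e-04, -9.92683176e-04,  1.20840610e-03]), 'tau': array([ 1.02844882e-03, -5.63398218e+01,  1.22696355e+00, -1.93442702e+01,
        1.11412266e-02,  1.05730584e-02,  4.99842940e-06]), 'eef_pos': array([267.00722197, 591.95314908, 230.37027161]), 'tool_rot': array([-3.13970146e+00,  5.10025596e-06,  2.71781947e+00]), 'force': array([ 0.36476349,  0.68463685, -0.30007348]), 'torque': array([-0.03215124, -0.00361189,  0.00641351]), 'gripper_force': 0.0, 'width': 85.27201406159392}
side {'fx': 410.371, 'fy': 410.371, 'cx': 258.765, 'cy': 190.423, 'T': [[-0.994, -0.029, 0.101, 360.594], [-0.102, 0.496, -0.862, 1397.43], [-0.025, -0.868, -0.496, 909.591], [0.0, 0.0, 0.0, 1.0]]}
top {'fx': 441.278, 'fy': 441.278, 'cx': 255.735, 'cy': 191.912, 'T': [[0.02, -0.978, 0.209, 201.845], [-1.0, -0.02, 0.001, -19.427], [0.003, -0.209, -0.978, 1499.663], [0.0, 0.0, 0.0, 1.0]]}
```

View pics/top0.png

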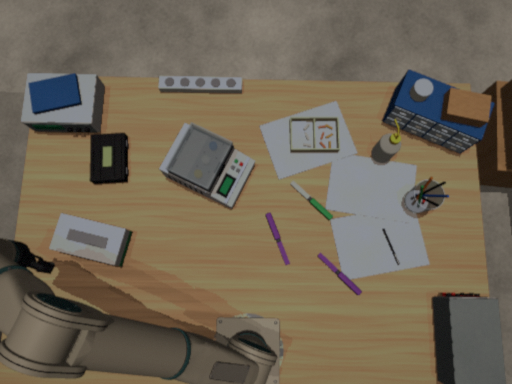

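View pics/side0.png

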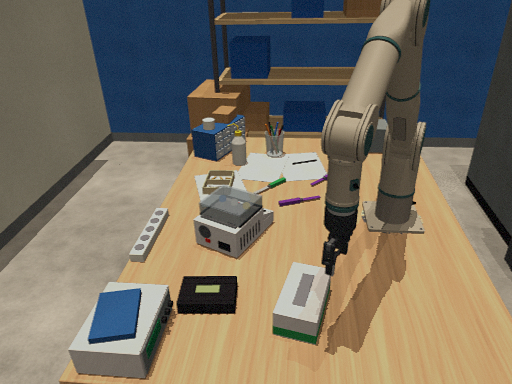

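Candidates for the spatula are the green handle at top-view (320,208), with its blade to (293,184), and two purple tools at (277,238) and (340,274). I choose the green one. The calibrator is at (207,165), with its panel to the lower right.

```bash
python3 - <<'E'
import cv2,numpy as np
t=cv2.imread("pics/top0.png");s=cv2.imread("pics/side0.png")
a=cv2.resize(t[110:230,150:350],None,fx=4,fy=4,interpolation=cv2.INTER_CUBIC)
cv2.imwrite("pics/ct.png",a)
b=cv2.resize(s[165:265,180:320],None,fx=5.6,fy=5.6,interpolation=cv2.INTER_CUBIC)
cv2.imwrite("pics/cs.png",b)
E
cat > h.py <<'E'
from cell import *
import cv2,numpy as np
def ray(n,uv):
    c=camera_info(n);T=np.array(c["T"]);d=np.array([(uv[0]-c["cx"])/c["fx"],(uv[1]-c["cy"])/c["fy"],1]);return T[:3,3],T[:3,:3]@d
def onz(n,uv,z):
    o,d=ray(n,uv);return o+d*(z-o[2])/d[2]
def proj(n,p):
    c=camera_info(n);T=np.array(c["T"]);q=T[:3,:3].T@(np.array(p,float)-T[:3,3]);return np.array([c["fx"]*q[0]/q[2]+c["cx"],c["fy"]*q[1]/q[2]+c["cy"]])
E
```

```text
(no output)
```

View pics/ct.png

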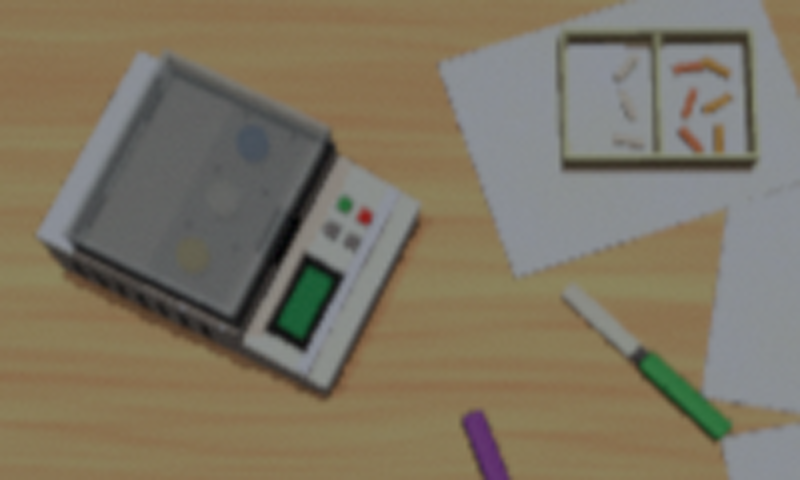

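View pics/cs.png

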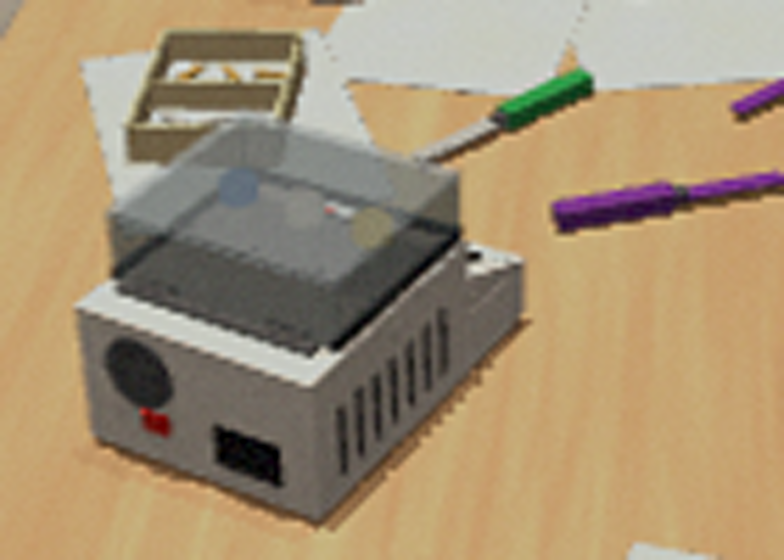

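Top crop: the lid is shut. Heads are blue at (252,142), white at (220,195) and yellow at (190,257). The green spatula runs from tip (570,290) to handle end (725,430). Side crop: the back corners of the deck are at (78,308) and (320,385).

```bash
cat > m.py <<'E'
from h import *
from scipy.optimize import least_squares
P=[("top",(140,55),(131.5,-90,110)),("top",(40,235),(131.5,90,110)),
("top",(252,142),(0,-52,148)),("top",(220,195),(0,0,148)),("top",(190,257),(0,52,148)),
("top",(330,135),(-55,-86,162)),("top",(238,322),(-55,86,162)),("top",(420,208),(-131.5,-90,50)),
("side",(78,308),(131.5,-90,110)),("side",(318,385),(131.5,90,110)),("side",(97,440),(131.5,-90,0)),("side",(322,522),(131.5,90,0)),("side",(523,262),(-131.5,90,50)),("side",(523,318),(-131.5,90,0))]
def full(n,uv):
    return (np.array(uv)+.5)/4+[150,110]-.5 if n=="top" else (np.array(uv)+.5)/5.6+[180,165]-.5
def res(p):
    c,s=np.cos(p[2]),np.sin(p[2]);R=np.array([[c,-s,0],[s,c,0],[0,0,1]])
    return np.concatenate([proj(n,R@np.array(q,float)+[p[0],p[1],0])-full(n,uv) for n,uv,q in P])
r=least_squares(res,[500,150,0.6],loss='soft_l1');print(r.x.round(3));print(r.fun.reshape(-1,2).round(1).tolist())
for n in("top","side"):
    im=cv2.imread(f"pics/{n}0.png").astype(int);b,g,rr=im[...,0],im[...,1],im[...,2]
    m=((g>rr*1.6)&(g>b*1.4)&(g>50)).astype(np.uint8)
    k,l,st,ce=cv2.connectedComponentsWithStats(m)
    for i in range(1,k):
        if st[i,4]>25:
            y,x=np.where(l==i);pts=np.array([x,y]).T.astype(np.float32);(cx,cy),wh,a=cv2.minAreaRect(pts)
            bp=cv2.boxPoints(((cx,cy),wh,a));print(n,st[i].tolist(),ce[i].round(1),wh,a,[onz(n,q,10)[:2].round(0).tolist() for q in bp],onz(n,ce[i],15)[:2])
for uv in [(570,290),(638,355)]: print(onz("top",full("top",uv),10))
E
python3 m.py
```

```text
[593.94  143.135   1.131]
[[-0.2, -1.2], [-1.4, 0.6], [0.5, 0.0], [1.0, 0.8], [0.8, -0.5], [0.9, -1.4], [-1.2, -0.8], [0.5, -0.7], [0.2, -0.5], [-0.2, 0.4], [-0.1, 1.0], [0.7, 1.9], [1.8, 0.0], [1.9, 0.8]]
top [220, 177, 13, 18, 130] [225.8 185.2] (7.602630138397217, 16.54690170288086) 26.56505012512207 [[521.0, 110.0], [575.0, 86.0], [563.0, 62.0], [510.0, 86.0]] [540.76527036  85.35863763]
top [310, 199, 22, 20, 138] [320.5 208.6] (26.96755599975586, 5.221508502960205) 42.51044845581055 [[491.0, -202.0], [505.0, -214.0], [443.0, -281.0], [429.0, -269.0]] [ 465.33153289 -240.75280725]
side [269, 177, 17, 11, 77] [277.2 181.9] (4.4721360206604, 16.546903610229492) 63.43495178222656 [[504.0, -231.0], [441.0, -307.0], [429.0, -268.0], [492.0, -195.0]] [ 466.37364397 -239.69326502]
side [146, 318, 14, 40, 81] [151.9 335.9] (4.834887981414795, 40.512115478515625) 16.990825653076172 [[756.0, 717.0], [768.0, 585.0], [752.0, 589.0], [742.0, 720.0]] [752.43134286 656.99491833]
side [273, 322, 48, 22, 342] [295.6 334.5] (20.5003604888916, 47.678707122802734) 85.13549041748047 [[427.0, 592.0], [295.0, 567.0], [292.0, 637.0], [417.0, 660.0]] [361.84783033 620.3495751 ]
[ 557.39576805 -143.90576033   10.        ]
[ 501.10239442 -202.57175926   10.        ]
```

```bash
cat >> h.py <<'E'
from scipy.spatial.transform import Rotation as Ro
CAL=np.array([594.,143.]);YAW=1.131
def cal(x,y,z):
    c,s=np.cos(YAW),np.sin(YAW);return np.array([CAL[0]+c*x-s*y,CAL[1]+s*x+c*y,z])
def incal(p):
    c,s=np.cos(YAW),np.sin(YAW);d=np.array(p[:2])-CAL;return np.array([c*d[0]+s*d[1],-s*d[0]+c*d[1],p[2]])
def delta(pos,yaw,roll=np.pi,pitch=0):
    s=read_state();R=Ro.from_euler("xyz",s["tool_rot"]);G=Ro.from_euler("xyz",[roll,pitch,yaw])
    print("t",round(s["clock"],2),"pos",s["eef_pos"].round(1),s["tool_rot"].round(3),"F",s["force"].round(1),"w",round(s["width"],1))
    print("d",R.inv().apply(np.array(pos)-s["eef_pos"]).round(1),(R.inv()*G).as_rotvec().round(3))
E
python3 -c "
from h import *
delta([489,-215,100],.815)"
```

```text
t 0.1 pos [267.  592.  230.5] [-3.14   0.     2.718] F [ 0.  -0.1  0.2] w 85.2
d [-534.2 -644.1  131.6] [-1.000e-03  2.000e-03  1.903e+00]
```

Call:
play_rows --deltas '[-535, -644, 0, 0, 0, 1.903, 1, -535, -644, 0, 0, 0, 1.903, 1, -535, -644, 0, 0, 0, 1.903, 1, -535, -644, 0, 0, 0, 1.903, 1, -535, -644, 0, 0, 0, 1.903, 1, -535, -644, 0, 0, 0, 1.903, 1, -535, -644, 0, 0, 0, 1.903, 1, -535, -644, 0, 0, 0, 1.903, 1, -535, -644, 0, 0, 0, 1.903, 1, -535, -644, 60, 0, 0, 1.903, 1]'

```text
clock: 1.35
eef_pos: [434.3, -10.2, 218.5]
tool_rot: [3.14, -0.002, 0.837]
force: [1.0, 1.1, 0.3]
width: 85.8
gripper_force: 0.0
```

```bash
python3 -c "
from h import *
delta([489,-215,60],.815)"
```

```text
t 1.35 pos [434.3 -10.2 218.5] [ 3.14e+00 -2.00e-03  8.37e-01] F [1.  1.1 0.3] w 85.8
d [-115.8  177.5  158.5] [ 0.001 -0.002  0.022]
```

Call:
play_rows --deltas '[-115, 178, 100, 0, 0, 0.02, 1, -115, 178, 100, 0, 0, 0.02, 1, -115, 178, 100, 0, 0, 0.02, 1, -115, 178, 100, 0, 0, 0.02, 1, -115, 178, 158, 0, 0, 0.02, 1, -115, 178, 158, 0, 0, 0.02, 1, -115, 178, 158, 0, 0, 0.02, 1]'

```text
clock: 2.22
eef_pos: [489.9, -212.6, 61.0]
tool_rot: [3.141, -0.0, 0.823]
force: [0.6, 0.2, -0.1]
width: 85.6
gripper_force: 0.0
```

Run:
```python
from h import *
delta([489,-215,4],.815)
a=get_image("top")[160:260,230:380];b=get_image("side")[150:225,230:342]
a=cv2.resize(a,(600,400),interpolation=2);b=cv2.resize(b,(600,402),interpolation=2)
cv2.imwrite("pics/g1.png",a[:,:,::-1])
```

```text
t 2.23 pos [ 489.9 -212.6   61. ] [ 3.141 -0.     0.823] F [ 0.6  0.2 -0.1] w 85.6
d [-2.5  0.9 57. ] [ 0.    -0.     0.008]
```

View pics/g1.png

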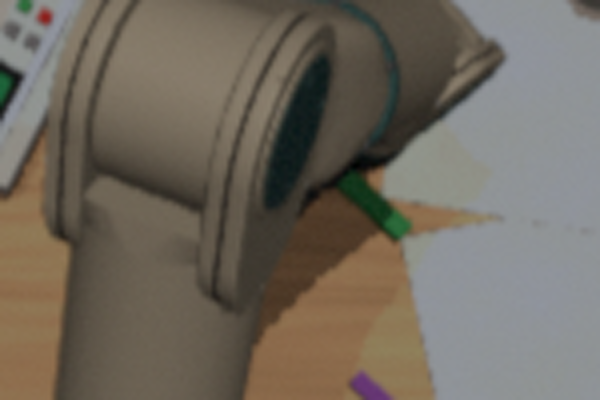

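The arm hides the tool except the handle end at (395,220), which lines up with the gripper. I'll descend and close.

Call:
play_rows --deltas '[-2, 1, 30, 0, 0, 0.01, 1, -2, 1, 50, 0, 0, 0.01, 1, -2, 1, 57, 0, 0, 0.01, 0.6, -2, 1, 57, 0, 0, 0.01, 0.3, -2, 1, 57, 0, 0, 0.01, 0, -2, 1, 57, 0, 0, 0.01, 0, -2, 1, 57, 0, 0, 0.01, 0, -2, 1, 57, 0, 0, 0.01, 0, -2, 1, 57, 0, 0, 0.01, 0]'

```text
clock: 3.45
eef_pos: [489.9, -215.4, 4.2]
tool_rot: [3.14, -0.001, 0.813]
force: [-0.1, -0.4, 6.1]
width: 18.7
gripper_force: 59.2
```

Call:
play_rows --deltas '[0, 0, -40, 0, 0, 0, 0, 0, 0, -80, 0, 0, 0, 0, 0, 0, -96, 0, 0, 0, 0, 0, 0, -96, 0, 0, 0, 0]'

```text
clock: 3.95
eef_pos: [489.6, -215.0, 99.8]
tool_rot: [3.14, -0.001, 0.813]
force: [-1.2, -0.3, -1.1]
width: 18.6
gripper_force: 58.8
```

```bash
python3 -c "
from h import *
p=cal(-190,0,120);print(p);delta(p,YAW)"
```

```text
[513.10651531 -28.91929541 120.        ]
t 3.95 pos [ 489.6 -215.    99.8] [ 3.14e+00 -1.00e-03  8.13e-01] F [-1.2 -0.3 -1.1] w 18.6
d [ 151.3 -110.7  -20.3] [ 0.002 -0.001 -0.318]
```

Call:
play_rows --deltas '[30, -22, -20, 0, 0, -0.07, 0, 60, -44, -20, 0, 0, -0.13, 0, 90, -66, -20, 0, 0, -0.2, 0, 120, -88, -20, 0, 0, -0.26, 0, 151, -111, -20, 0, 0, -0.318, 0, 151, -111, -20, 0, 0, -0.318, 0, 151, -111, -20, 0, 0, -0.318, 0]'

```text
clock: 4.82
eef_pos: [511.4, -29.6, 118.0]
tool_rot: [-3.14, 0.001, 1.13]
force: [0.4, -0.3, -1.0]
width: 18.7
gripper_force: 58.8
```

Run:
```python
from h import *
delta(cal(-190,0,120),YAW)
tt=get_image("top");a=tt[120:210,150:270];ss=get_image("side");b=ss[160:240,190:310]
cv2.imwrite("pics/t2.png",tt[:,:,::-1]);cv2.imwrite("pics/s2.png",ss[:,:,::-1])
a=cv2.resize(a,(400,300),interpolation=2);b=cv2.resize(b,(400,300),interpolation=2)
cv2.imwrite("pics/g2.png",np.hstack([a,b])[:,:,::-1])
s=read_state();p=incal(s["eef_pos"]);print(p)
for d in(70,106):
  q=cal(p[0]+d,p[1],125.5);print(d,proj("top",q),proj("side",q))
```

```text
t 4.83 pos [511.4 -29.6 118. ] [-3.14e+00  1.00e-03  1.13e+00] F [ 0.4 -0.3 -1. ] w 18.7
d [ 1.3  1.2 -2.1] [-0.001  0.001 -0.001]
[-192.06953472    0.68164947  118.42414253]
70 [240.0254548  177.57482563] [253.23989992 190.03277256]
106 [230.01987575 172.74261073] [248.2539702  194.16344871]
```

View pics/g2.png

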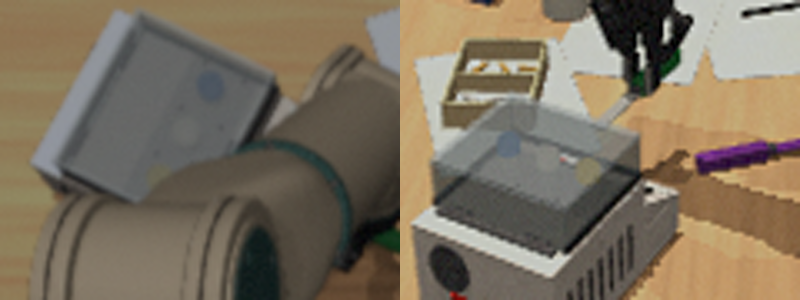

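The side crop shows the blade level, with its tip near (600,122), pointing at the lid front. That matches the predicted tip within about 2 px. I'll lower to notch height and insert.

Call:
play_rows --deltas '[8, 1, 10, 0, 0, 0, 0, 14, 1, 20, 0, 0, 0, 0, 18, 1, 20, 0, 0, 0, 0, 23, 1, 20, 0, 0, 0, 0, 28, 1, 20, 0, 0, 0, 0, 33, 1, 20, 0, 0, 0, 0, 38, 1, 20, 0, 0, 0, 0, 42, 1, 20, 0, 0, 0, 0, 42, 1, 20, 0, 0, 0, 0]'

```text
clock: 6.05
eef_pos: [531.1, 9.0, 98.9]
tool_rot: [3.142, -0.0, 1.131]
force: [0.7, -1.4, -1.0]
width: 18.7
gripper_force: 58.8
```

Run:
```python
from h import *
s=read_state();p=incal(s["eef_pos"]);print(p,s["force"],s["torque"],s["width"])
tt=get_image("top")
q=cal(p[0]+106,p[1],104);print(proj("side",q))
```

```text
[-148.05578766   -0.15626494   98.94749917] [ 0.69763051 -1.36625214 -0.97165469] [ 0.0139858  -0.05390882  0.06459787] 18.650760012590812
[241.99299741 204.27614614]
```

Call:
play_rows --deltas '[0, 0, -4, 0, 0, 0, 0, 0, 0, -8, 0, 0, 0, 0, 0, 0, -12, 0, 0, 0, 0, 1, 0, -16, 0, 0, 0, 0, 1, 0, -20, 0, 0, 0, 0, 2, 0, -24, 0, 0, 0, 0, 3, 0, -28, 0, 0, 0, 0, 4, 0, -32, 0, 0, 0, 0, 4, 0, -32, 0, 0, 0, 0]'

```text
clock: 7.22
eef_pos: [533.1, 12.4, 131.4]
tool_rot: [3.141, -0.001, 1.131]
force: [-0.4, -1.2, -2.4]
width: 18.6
gripper_force: 58.7
```

Run:
```python
from h import *
s=read_state();p=incal(s["eef_pos"]);print(p,s["force"],s["torque"],s["width"])
ss=get_image("side");cv2.imwrite("pics/g3.png",cv2.resize(ss[140:260,180:340],(800,600),interpolation=2)[:,:,::-1])
```

```text
[-144.1173365    -0.48115092  131.36601059] [-0.41383518 -1.17431895 -2.42063994] [-0.24005436  0.16393904 -0.01664607] 18.561828131413336
```

View pics/g3.png

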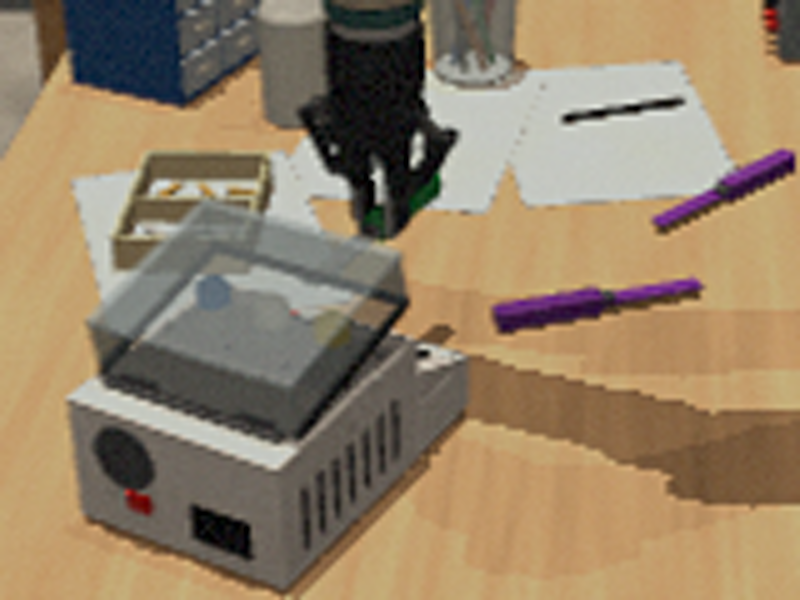

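The lid is up about 0.2 rad on the blade, with its front edge tilted clear of the deck. I'll follow the arc.

Call:
play_rows --deltas '[2, 0, -11, 0, 0, 0, 0, 5, 0, -23, 0, 0, 0, 0, 9, 0, -33, 0, 0, 0, 0, 14, 0, -43, 0, 0, 0, 0, 20, 0, -53, 0, 0, 0, 0, 27, 0, -62, 0, 0, 0, 0, 34, 0, -71, 0, 0, 0, 0, 42, 0, -79, 0, 0, 0, 0, 50, 0, -86, 0, 0, 0, 0, 59, 0, -93, 0, 0, 0, 0]'

```text
clock: 8.52
eef_pos: [557.7, 65.8, 224.3]
tool_rot: [-3.141, 0.001, 1.131]
force: [-0.2, 1.7, -4.5]
width: 18.1
gripper_force: 58.6
```

Run:
```python
from h import *
s=read_state();p=incal(s["eef_pos"]);print(p,s["force"],s["torque"],s["width"])
```

```text
[-8.52688836e+01 -3.74012599e-02  2.24260210e+02] [-0.1515367   1.73589236 -4.50595756] [-0.12217631  0.13839822  0.06009224] 18.131683713656358
```

Call:
play_rows --deltas '[7, 0, -5, 0, 0, 0, 0, 13, 0, -9, 0, 0, 0, 0, 20, 0, -12, 0, 0, 0, 0, 26, 0, -15, 0, 0, 0, 0, 33, 0, -18, 0, 0, 0, 0, 40, 0, -21, 0, 0, 0, 0, 48, 0, -14, 0, 0, 0, 0, 58, 0, -7, 0, 0, 0, 0, 68, 0, -6, 0, 0, 0, 0, 78, 0, -6, 0, 0, 0, 0]'

```text
clock: 9.78
eef_pos: [591.6, 136.8, 230.0]
tool_rot: [3.141, -0.0, 1.131]
force: [-0.2, -0.1, -0.6]
width: 18.5
gripper_force: 59.5
```

Call:
play_rows --deltas '[10, 0, 0, 0, 0, 0, 0, 20, 0, 0, 0, 0, 0, 0, 30, 0, 0, 0, 0, 0, 0, 40, 0, 0, 0, 0, 0, 0, 50, 0, 0, 0, 0, 0, 0, 60, 0, 0, 0, 0, 0, 0, 69, 0, 0, 0, 0, 0, 0, 69, 0, 0, 0, 0, 0, 0]'

```text
clock: 10.78
eef_pos: [620.9, 200.2, 230.0]
tool_rot: [3.141, -0.002, 1.132]
force: [-0.6, -0.7, -0.3]
width: 18.7
gripper_force: 59.4
```

Run:
```python
from h import *
s=read_state();p=incal(s["eef_pos"]);print(p,s["force"],s["torque"],s["width"])
ss=get_image("side");cv2.imwrite("pics/g4.png",cv2.resize(ss[120:270,170:370],(800,600),interpolation=2)[:,:,::-1])
```

```text
[ 6.31794997e+01 -3.42304977e-02  2.30023190e+02] [-0.56899693 -0.6617653  -0.3394154 ] [-0.01950614  0.05405298  0.01772041] 18.70060845975386
```

View pics/g4.png

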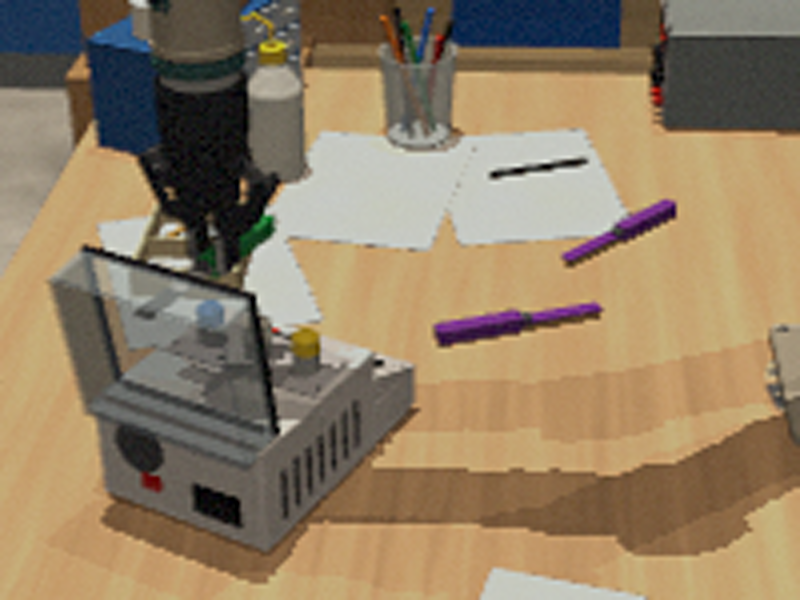

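The lid is swung back and roughly upright: rim corners at (85,248) and (255,295), hinge end at (275,432). Checking the angle.

Run:
```python
from h import *
for th in(1.5,1.6,1.7,1.8,1.9):
  print(th,[((proj("side",cal(95-150*np.cos(th),y,110+150*np.sin(th)))-[170,120])*4).round(0).tolist() for y in(-86,86)])
print([((proj("side",cal(95,y,110))-[170,120])*4).round(0).tolist() for y in(-86,86)])
```

```text
1.5 [[115.0, 225.0], [283.0, 272.0]]
1.6 [[104.0, 232.0], [273.0, 280.0]]
1.7 [[93.0, 241.0], [263.0, 290.0]]
1.8 [[82.0, 251.0], [252.0, 301.0]]
1.9 [[72.0, 262.0], [242.0, 313.0]]
[[124.0, 378.0], [285.0, 431.0]]
```

θ ≈ 1.75. Backing out and returning the spatula to its place.

Call:
play_rows --deltas '[-60, 0, 0, 0, 0, 0, 0, -120, 0, 0, 0, 0, 0, 0, -180, 0, 0, 0, 0, 0, 0, -240, 0, 0, 0, 0, 0, 0, -270, 0, 0, 0, 0, 0, 0, -270, 0, 0, 0, 0, 0, 0, -270, 0, 0, 0, 0, 0, 0]'

```text
clock: 11.7
eef_pos: [506.1, -44.8, 230.3]
tool_rot: [3.141, -0.001, 1.131]
force: [0.6, 0.7, -1.1]
width: 18.6
gripper_force: 59.4
```

```bash
python3 -c "
from h import *
delta([490,-215.5,50],.813)"
```

```text
t 11.7 pos [506.1 -44.8 230.3] [ 3.141e+00 -1.000e-03  1.131e+00] F [ 0.6  0.7 -1.1] w 18.6
d [-161.6   57.9  180.1] [ 0.001 -0.002  0.318]
```

Call:
play_rows --deltas '[-54, 19, 0, 0, 0, 0.1, 0, -108, 38, 20, 0, 0, 0.21, 0, -162, 58, 60, 0, 0, 0.318, 0, -162, 58, 110, 0, 0, 0.318, 0, -162, 58, 160, 0, 0, 0.318, 0, -162, 58, 180, 0, 0, 0.318, 0, -162, 58, 180, 0, 0, 0.318, 0, -162, 58, 180, 0, 0, 0.318, 0]'

```text
clock: 12.7
eef_pos: [490.2, -216.7, 50.7]
tool_rot: [3.14, -0.001, 0.814]
force: [-0.4, -0.4, -1.2]
width: 18.6
gripper_force: 59.4
```

Run:
```python
from h import *
delta([490,-215.5,5],.813)
s=read_state();p=s["eef_pos"];u=np.array([np.cos(.813),np.sin(.813)])
ss=get_image("side");cv2.imwrite("pics/g5.png",cv2.resize(ss[140:215,220:320],(800,600),interpolation=2)[:,:,::-1])
for d in(16,106):
  print(d,(proj("side",[*(p[:2]+u*d),p[2]+5.8])-[220,140])*8)
```

```text
t 12.7 pos [ 490.2 -216.7   50.7] [ 3.14e+00 -1.00e-03  8.14e-01] F [-0.4 -0.4 -1.2] w 18.6
d [ 0.7 -1.1 45.6] [ 0.002 -0.001  0.001]
16 [390.69509419 298.01173057]
106 [266.457541   351.80003871]
```

View pics/g5.png

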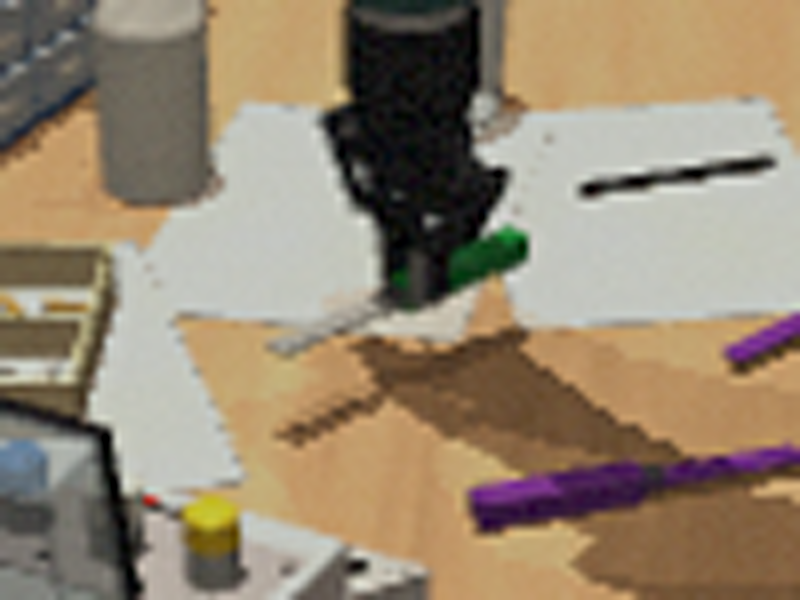

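The tip at (272,352) matches the prediction, so the blade is level. Lowering and releasing.

Call:
play_rows --deltas '[0, -1, 15, 0, 0, 0, 0, 0, -1, 30, 0, 0, 0, 0, 0, -1, 40, 0, 0, 0, 0, 0, -1, 46, 0, 0, 0, 0, 0, -1, 46, 0, 0, 0, 0, 0, -1, 46, 0, 0, 0, 0.6, 0, -1, 46, 0, 0, 0, 0.6, 0, -1, 46, 0, 0, 0, 0.6, 0, -1, 26, 0, 0, 0, 0.6, 0, -1, -30, 0, 0, 0, 0.6]'

```text
clock: 14.0
eef_pos: [486.5, -215.5, 78.8]
tool_rot: [-3.137, 0.002, 0.813]
force: [1.3, 0.4, 0.1]
width: 51.1
gripper_force: 0.0
```

```bash
python3 -c "
from h import *
p=cal(0,52,230);print(p);delta(p,YAW+np.pi/2)"
```

```text
[546.94840336 165.13926949 230.        ]
t 14.0 pos [ 486.5 -215.5   78.8] [-3.137e+00  2.000e-03  8.130e-01] F [1.3 0.4 0.1] w 51.1
d [ 317.6 -218.6 -150.7] [-0.005 -0.003 -1.889]
```

Run:
```python
from h import *
o=[]
for n in("top","side"):
    im=get_image(n).astype(int);r,g,b=im[...,0],im[...,1],im[...,2]
    cv2.imwrite(f"pics/{n}6.png",get_image(n)[:,:,::-1])
    m=((r>1.6*b+20)&(g>1.5*b+5)&(r<1.4*g)&(r>60)).astype(np.uint8)
    e=proj(n,cal(0,52,140));print(n,"exp",e)
    k,l,st,ce=cv2.connectedComponentsWithStats(m)
    for i in range(1,k):
        if np.linalg.norm(ce[i]-e)<15 and st[i,4]>8: print(st[i],ce[i]); o.append((n,ce[i]))
    for y in(52,):print(proj(n,cal(0,52,148)),proj(n,cal(0,52,129)))
for n,c in o:
  print(n,[incal(onz(n,c,z)).round(1) for z in(140,148)])
a=cv2.imread("pics/top6.png")[125:200,160:260];b=cv2.imread("pics/side6.png")[170:245,200:300]
cv2.imwrite("pics/g6.png",np.hstack([cv2.resize(a,(400,300),interpolation=2),cv2.resize(b,(400,300),interpolation=2)]))
```

```text
top exp [198.29342915 173.95758951]
[195 170   7   8  48] [198.  173.5]
[197.97984451 173.32780304] [198.7189367  174.81215591]
side exp [247.35466407 204.82482168]
[242 202   8   8  47] [246.04255319 205.19148936]
[247.26831532 202.91156307] [247.47263156 207.43866748]
top [array([  1.5,  51.1, 140. ]), array([ -0.3,  52.5, 148. ])]
side [array([  4.3,  49.2, 140. ]), array([ 15.1,  56.5, 148. ])]
```

View pics/g6.png

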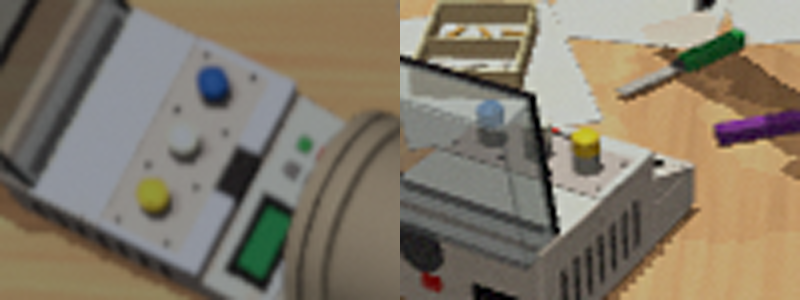

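The lid is open, the yellow head at left crop (155,195) is about at calibrator (1,51.5), and the spatula lies flat. Moving over the yellow logger.

Call:
play_rows --deltas '[0, 0, -60, 0, 0, -0.18, 0.6, 40, -28, -120, 0, 0, -0.37, 0.6, 80, -56, -150, 0, 0, -0.56, 0.6, 120, -83, -150, 0, 0, -0.75, 0.6, 160, -110, -150, 0, 0, -0.94, 0.6, 200, -138, -150, 0, 0, -1.13, 0.6, 240, -166, -150, 0, 0, -1.32, 0.6, 280, -193, -150, 0, 0, -1.51, 0.6, 317, -218, -150, 0, 0, -1.7, 0.6, 317, -218, -150, 0, 0, -1.889, 0.6]'

```text
clock: 15.45
eef_pos: [546.7, 169.2, 228.2]
tool_rot: [3.14, -0.004, 2.694]
force: [0.2, -1.3, -0.1]
width: 51.1
gripper_force: 0.0
```

```bash
python3 -c "
from h import *
p=cal(1,51.5,165);print(p);delta(p,YAW+np.pi/2)"
```

```text
[547.82657774 165.8312303  165.        ]
t 15.45 pos [546.7 169.2 228.2] [ 3.14  -0.004  2.694] F [ 0.2 -1.3 -0.1] w 51.1
d [-2.7 -2.7 63.2] [ 0.001 -0.004 -0.008]
```

Call:
play_rows --deltas '[-2, -1, 30, 0, 0, -0.006, 0.6, -2, -1, 55, 0, 0, -0.006, 0.6, -2, -1, 62, 0, 0, -0.006, 0.6, -2, -1, 62, 0, 0, -0.006, 0.6]'

```text
clock: 15.95
eef_pos: [548.8, 162.0, 167.3]
tool_rot: [-3.141, -0.001, 2.686]
force: [-0.2, 0.9, 0.7]
width: 51.2
gripper_force: 0.0
```

```bash
python3 -c "
from h import *
p=cal(1,51.5,117);print(p,incal(read_state()['eef_pos']));delta(p,YAW+np.pi/2)"
```

```text
[547.82657774 165.8312303  117.        ] [ -2.11303635  49.00993744 167.28388858]
t 15.95 pos [548.8 162.  167.3] [-3.141e+00 -1.000e-03  2.686e+00] F [-0.2  0.9  0.7] w 51.2
d [ 2.5  3.1 50.3] [-0.001 -0.001 -0.016]
```

Call:
play_rows --deltas '[2.5, 3, 15, 0, 0, -0.015, 0.6, 2.5, 3, 30, 0, 0, -0.015, 0.6, 2.5, 3, 42, 0, 0, -0.015, 0.6, 2.5, 3, 50, 0, 0, -0.015, 0.6, 2.5, 3, 50, 0, 0, -0.015, 0.6]'

```text
clock: 16.58
eef_pos: [547.8, 165.6, 117.2]
tool_rot: [-3.141, -0.001, 2.701]
force: [-0.5, -0.8, -0.3]
width: 51.2
gripper_force: 0.0
```

Run:
```python
from h import *
print(incal(read_state()['eef_pos']));delta(cal(1,51.5,117),YAW+np.pi/2)
cv2.imwrite("pics/s7.png",cv2.resize(get_image("side")[160:235,200:300],(800,600),interpolation=2)[:,:,::-1])
```

```text
[  0.74886898  51.44253525 117.20261144]
t 16.57 pos [547.8 165.6 117.2] [-3.141e+00 -1.000e-03  2.701e+00] F [-0.5 -0.8 -0.3] w 51.2
d [0.1 0.3 0.2] [-0.001 -0.001 -0.001]
```

View pics/s7.png

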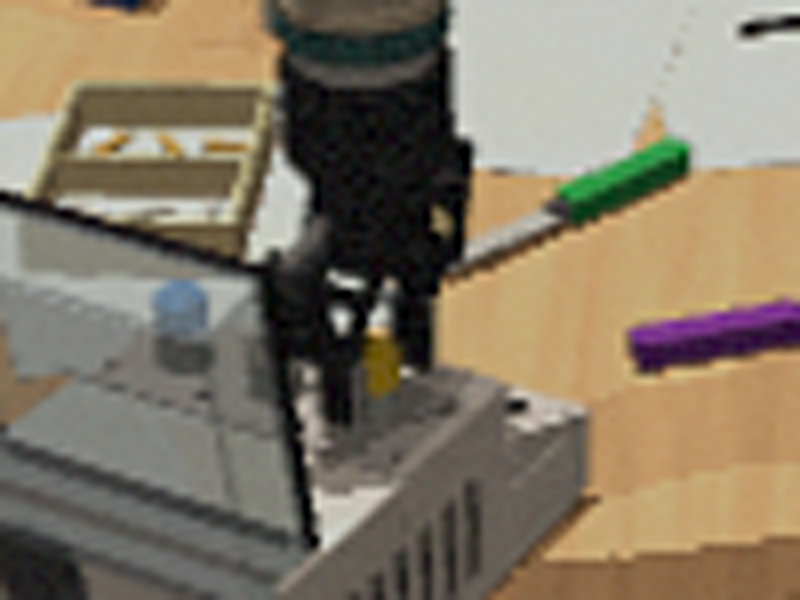

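The fingers straddle the yellow head at (380,365). That was picture 11, one over the limit of 10, so I'll view no more and work from forces and numeric masks. Closing gradually.

Call:
play_rows --deltas '[0, 0, 0, 0, 0, 0, 0.45, 0, 0, 0, 0, 0, 0, 0.38, 0, 0, 0, 0, 0, 0, 0.34, 0, 0, 0, 0, 0, 0, 0.31, 0, 0, 0, 0, 0, 0, 0.29, 0, 0, 0, 0, 0, 0, 0.27, 0, 0, 0, 0, 0, 0, 0.27]'

```text
clock: 17.5
eef_pos: [549.3, 167.3, 118.9]
tool_rot: [3.138, 0.002, 2.702]
force: [1.9, 4.5, 5.4]
width: 24.4
gripper_force: 58.5
```

```bash
cat > f.py <<'E'
from h import *
s=read_state();R=Ro.from_euler("xyz",s["tool_rot"]).inv()
print(s["clock"],incal(s["eef_pos"]).round(2),s["tool_rot"].round(4),"Ftool",R.apply(s["force"]).round(2),"Ttool",R.apply(s["torque"]).round(3),"w",round(s["width"],2),"g",s["gripper_force"])
E
python3 f.py
```

```text
17.5 [  2.93  50.77 118.85] [3.1385e+00 1.6000e-03 2.7020e+00] Ftool [ 0.15  4.92 -5.34] Ttool [-1.004  0.085 -0.07 ] w 24.43 g 58.50083112716675
```

Call:
play_rows --deltas '[0, 0.7, -0.5, 0, 0, 0, 0.27, 0, 1.4, -1, 0, 0, 0, 0.2, 0, 2.2, -1.6, 0, 0, 0, 0, 0, 2.2, -1.6, 0, 0, 0, 0, 0, 2.2, -1.6, 0, 0, 0, 0]'

```text
clock: 18.12
eef_pos: [549.0, 167.5, 119.2]
tool_rot: [-3.141, -0.0, 2.701]
force: [3.6, 3.7, -4.2]
width: 24.5
gripper_force: 59.0
```

```bash
python3 f.py
```

```text
18.125 [  3.01  51.13 119.18] [-3.1411e+00 -2.0000e-04  2.7010e+00] Ftool [-1.67  4.88  4.19] Ttool [-0.924 -0.531 -0.009] w 24.48 g 58.99123191833496
```

Call:
play_rows --deltas '[0, 0.5, -1, 0, 0, 0, 0, 0, 1, -2, 0, 0, 0, 0, 0, 1, -2, 0, 0, 0, 0, 0, 1, -2, 0, 0, 0, 0]'

```text
clock: 18.62
eef_pos: [548.9, 167.9, 121.5]
tool_rot: [-3.14, -0.001, 2.701]
force: [0.8, -0.8, -1.5]
width: 24.4
gripper_force: 59.2
```

```bash
python3 f.py
```

```text
18.625 [  3.35  51.36 121.54] [-3.1401e+00 -8.0000e-04  2.7009e+00] Ftool [-1.06 -0.36  1.51] Ttool [ 0.03  -0.216 -0.038] w 24.43 g 59.158852100372314
```

Call:
play_rows --deltas '[0, 0, -2, 0, 0, 0, 0, 0, 0, -4, 0, 0, 0, 0, 0, 0, -6, 0, 0, 0, 0, 0, 0, -8, 0, 0, 0, 0, 0, 0, -10, 0, 0, 0, 0, 0, 0, -12, 0, 0, 0, 0, 0, 0, -12, 0, 0, 0, 0]'

```text
clock: 19.5
eef_pos: [549.6, 168.6, 133.7]
tool_rot: [3.142, 0.0, 2.701]
force: [-0.9, 0.1, -1.5]
width: 24.3
gripper_force: 59.3
```

```bash
python3 f.py
```

```text
19.5 [  4.27  51.1  133.75] [3.1415e+00 1.0000e-04 2.7013e+00] Ftool [ 0.92 -0.27  1.52] Ttool [ 0.123 -0.024 -0.026] w 24.33 g 59.28234279155731
```

Call:
play_rows --deltas '[0, -0.3, -3, 0, 0, 0, 0, 0, -0.3, -6, 0, 0, 0, 0, 0, -0.3, -9, 0, 0, 0, 0, 0, -0.3, -12, 0, 0, 0, 0, 0, -0.3, -15, 0, 0, 0, 0, 0, -0.3, -18, 0, 0, 0, 0, 0, -0.3, -21, 0, 0, 0, 0, 0, -0.3, -23, 0, 0, 0, 0, 0, -0.3, -25, 0, 0, 0, 0, 0, -0.3, -25, 0, 0, 0, 0]'

```text
clock: 20.75
eef_pos: [549.5, 168.4, 158.7]
tool_rot: [3.141, 0.0, 2.701]
force: [-0.1, -0.1, -1.2]
width: 24.6
gripper_force: 59.3
```

```bash
python3 f.py
```

```text
20.75 [  4.06  51.07 158.7 ] [3.1414e+00 2.0000e-04 2.7014e+00] Ftool [ 0.06 -0.09  1.19] Ttool [-0.033 -0.034 -0.052] w 24.61 g 59.28045094013214
```

Call:
play_rows --deltas '[0, 0, 0, 0, 0, 0, 0, 0, 0, 0, 0, 0, 0, 0, 0, 0, 0, 0, 0, 0, 0, 0, 0, 0, 0, 0, 0, 0, 0, 0, 0, 0, 0, 0, 0]'

```text
clock: 21.38
eef_pos: [549.4, 168.4, 158.5]
tool_rot: [-3.142, -0.0, 2.701]
force: [0.3, 0.5, -1.6]
width: 24.6
gripper_force: 59.3
```

Run:
```python
from h import *
exec(open("f.py").read())
new=get_image("side")
def rows(im,z):
    im=im.astype(int);r,g,b=im[...,0],im[...,1],im[...,2]
    m=(r>1.6*b+20)&(g>1.5*b+5)&(r<1.4*g)&(r>60)
    w=m[175:215,236:258];ys,xs=np.where(w);return ys.min()+175,ys.max()+175,xs.mean()+236,len(ys)
print(rows(cv2.imread("pics/side6.png")[:,:,::-1],0),rows(new,40))
q=cal(2,51.5,148);print(proj("side",q),proj("side",q+[0,0,40]))
im=new.astype(int);m=((im[...,1]>im[...,0]*1.6)&(im[...,1]>im[...,2]*1.4)&(im[...,1]>50))[170:195,265:290];y,x=np.where(m);print("handle",x.mean()+265,y.mean()+170,len(x))
```

```text
21.375 [  4.01  51.17 158.55] [-3.1416e+00 -1.0000e-04  2.7013e+00] Ftool [-0.04  0.52  1.63] Ttool [-0.009  0.003 -0.044] w 24.59 g 59.28008437156677
(np.int64(202), np.int64(209), np.float64(246.04166666666666), 48) (np.int64(193), np.int64(198), np.float64(248.6), 20)
[246.84768715 203.13429734] [246.40261613 193.40438687]
handle 277.8333333333333 181.93589743589743 78
```

```bash
python3 -c "
from cell import *
print(finish_job())"
```

```text
the job is handed in; nothing more can be done
None
```

The job is handed in (no verdict came back): lid levered open to about 1.75 rad, spatula back flat on the table, and the yellow logger held about 40 mm up by arm height (camera about 37 ± 4 mm) with low side force, but I viewed 11 pictures, one over the limit of 10.

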